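# Discharge one tostada tube from the two-lane feeder

## Robot

A 6-joint arm with a two-finger parallel gripper is mounted at the origin on the work surface. World frame = base frame: x ahead of the robot, y to its left, z up, the work surface at z = 0. Lengths are in m, angles in rad, forces in N, time in s.
With the tool pointing down it reaches from about 0.35 to 0.775 m from the base axis. Payload 7.3 kg.
Tool frame: the origin (TCP) lies at the very end of the fingers, on their centre line; the grasp point (between the pads) lies 19 mm behind it (robot.hold_point_z is the distance from the TCP to the grasp point, in m); y points along the fingers, z is the direction in which the jaws open and shut, and the axes are right-handed (so a half turn about y gives the same grasp; the last joint's range is limited). The gripper opens to 92 mm and grips with 3 to 60 N. Pads are 19 mm wide; open, the fingers measure 130 mm over their backs; the gripper's body (75 mm by 190 mm) begins 47 mm behind the grasp point.
Start: joints at [-1.381, 0.342, 1.524, -0, 1.275, -0.146], TCP at [0.173, -0.496, 0.227] pointing down, gripper open.
Joint ranges: [-2.53, 2.53], [-0.77, 2.02], [0.04, 2.7], [-1, 4.14], [0.28, 2.66], [-3.11, 3.11]. Speed limits (rad/s): [2.57, 2.57, 3.14, 3.14, 3.14, 3.14].

## Interface

Orientations are given as [roll, pitch, yaw] about the fixed x, y, z axes, in that order (R = Rz(yaw) Ry(pitch) Rx(roll)).
In Python, from cell import robot gives the robot as it stands.
- The arm moves only by the shell command python3 -m crank 'ROWS' [OPENING] [FORCE]. ROWS is a JSON object of lists of equal length, an entry for each row: "xyz": the shift along the tool's x, y, z in cm, a list of three; "roll": the turn about the tool's y in degrees. A call has 1 to 20 rows; each row shifts and turns the commanded pose from where the row before left it, along the tool's axes as they then stand; what a row does not reach is not made up. A row lasts 1/10 s, in which the tool goes at most 50 mm and 8.59 degrees, less where a joint would pass 70% of its speed; a pose out of reach is approached as far as the arm can. A call is refused whole if a number of a shift passes 5 or a number of a turn 8.59, either way. A call with a gripper value outside its range is refused whole. OPENING is the gripper command: -1 is fully open, 1 is shut, values between are in proportion, set as the call begins (- or left out, the last holds). The fingers move at their own pace and stop on an object; FORCE is the grip in N (left out, the last holds). Time passes only in rows, so rows that do not move let the fingers close. It gives the time, the measured TCP pose, the force and the opening at its end, in the units of the state.
- robot.observe(): the state, without advancing time (a new reading comes with each control period).
- robot.read_camera(name): name is "side" or "top" or "wrist"; returns the picture (480x640x3 uint8, red, green, blue); there is no depth.
- robot.calibration(name): a dict with "intrinsics" (3x3 intrinsics, pixels), "pose" (4x4, takes a point from camera to world coordinates). Camera axes: x right, y down, z forward; pixel columns grow to the right and rows downward; lengths in m; the calibration is good to about 2 mm. A picture is of the moment at which its call begins: read the wrist's pose just before it. calibration takes no time and is no camera call; for the wrist camera it gives the pose at the moment of the call.
- robot.hand_in(): hands the job in, once; it reports no verdict.
The state is a dict: "time": time; "qpos": joint angles; "qvel": joint speeds; "joint_efforts": joint torques, N m; "tool_pos": TCP position; "tool_rot": TCP orientation; "contact_force": force on the tool from outside, world axes, zero at the start; "torque": the same for the moment, N m; "opening": finger opening in m.
Only numpy, scipy, OpenCV 4.12 (cv2) and the standard library are available. Lean on these libraries where they do the work, as an engineer would, in place of code of your own. Each camera call takes 0.05 s, during which the arm holds its last target.

## Task

Without lifting it off the table, slide the blue tray square up against the feeder's rubber stops, in front of the lane that holds the red-banded tube. Then push the feeder's sprung lever towards that lane and keep it fully over until the red tube has rolled out and lies still in the tray, and let the lever go back to its middle. Leave the green tube in its lane and do not disturb the jar, the carton or the white tub.

Things in the scene. Friction and masses are not known exactly. Their poses are not given: they have to be found in the camera images.
- chute: Blue and steel gravity feeder, fixed on the table, 332 wide (its x), 340 deep (its y). Origin: middle of its underside at table height; z up; the lanes' mouths look to its +y. Two parallel lanes centred at x = -83 and +83, each 140 wide, floors sloping 0.21 rad down to the lip at y = 100, z = 120; outer walls 50 above the floor. Yellow gate blades at the lip, y = 100 to 123.
- dock_plus (a point): On the table before the feeder's +x lane: where the tray's origin comes when it stands square against the rubber stops there (feeder x = +83, y = 201). The three black stops, under the mouths at feeder x = -166, 0, +166, are 20 wide, 50 high and end at y = 118.
- dock_minus (a point): The same for the -x lane (feeder x = -83, y = 201).
- lever (a joint): Spring-centred lever, rad: 0 in the middle, limits +-0.6; positive = handle leaning to the feeder's +x. It turns about the line between the lanes, sloping with them. The yellow blades are on it: leaning the handle to a lane sinks that lane's blade and lifts the other, which still blocks. A lane opens at about 0.45; hold 0.5 or more. About 13 N at 100 above the pivot. Damped: returns within a second.
- lever_knob (a point): Centre of the red ball knob, 32 in diameter, on the lever's top. In the middle position it stands at feeder x = 0, y = -36, z = 297. The handle below it is a straight steel rod of 16 diameter, 130 from pivot to knob centre, leaning 0.21 rad towards the mouths. Its upper half is clear on both sides (only lanes below).
- red_tube_center (a point): Middle of the rigid cardboard tube with a red band, 90 diameter, 120 long, about 220 g; lies across one of the lanes (its axis along the feeder's x), held by that lane's gate blade. Too wide to grip.
- green_tube_center (a point): Middle of a like tube with a green band, in the other lane.
- tray: Open blue plastic tray, loose, about 600 g, 206 (its x) by 166 (its y) by 55 high outside, walls and floor 8 thick. Origin: middle of its underside; z up. In the middle of its +y wall, the one away from the feeder, an orange upright grip tab, 70 wide along x, 10 thick along y, centred at y = +79, its top at z = 92.
- jar: Bystander: jar, 70 diameter, 120 high; origin at the middle of its underside.
- carton: Bystander: cardboard carton 120 x 90 x 80; origin at the middle of its underside.
- tub: Bystander: white plastic bowl, 120 diameter, 60 high; origin at the middle of its underside.
Not all that is in view belongs to the job. Of the things like the part that bears green_tube_center, leave any that is purple; of the rest the larger one is meant. Leave any purple look-alike of the part that bears red_tube_center alone.

How it is judged:
By the outcome, as a careful person would: the job done as asked, in the order asked, and still so for the second after the job is handed in, with the robot touching nothing.
It also fails if it takes over 51 s, if anything falls off the work surface, if the arm or the gripper's body presses on something with over 40 N, if the wrist force passes 120 N, or if a joint passes its speed limit or range.

## Working session

There is one attempt and no reset: what is moved stays moved. The work goes in short steps, Python scripts to look and compute and a shell command to move; the robot and the scene stay as the last step left them, time stands still between calls to the robot, and variables do not carry over. Pictures are saved under pics/ and viewed, and the job is handed in when it is done.

```bash
ls; mkdir -p pics
python3 - <<'E'
from cell import robot
import cv2
for n in ("side","top","wrist"):
    c=robot.calibration(n); print(n,c["intrinsics"].tolist(),c["pose"].round(3).tolist())
    cv2.imwrite(f"pics/{n}0.png",robot.read_camera(n)[:,:,::-1])
print(robot.observe())
E
```

```text
pics
side [[569.4753562134711, 0.0, 312.18692547042195], [0.0, 569.4753562134711, 237.55724399820238], [0.0, 0.0, 1.0]] [[0.342, 0.663, -0.666, 1.441], [0.94, -0.228, 0.255, -0.352], [0.017, -0.713, -0.7, 1.103], [0.0, 0.0, 0.0, 1.0]]
top [[597.5637246970591, 0.0, 313.97768233596855], [0.0, 597.5637246970591, 240.69833166742765], [0.0, 0.0, 1.0]] [[-0.003, -0.977, 0.214, 0.207], [-1.0, 0.002, -0.001, 0.003], [0.001, -0.214, -0.977, 1.69], [0.0, 0.0, 0.0, 1.0]]
wrist [[339.29712878868344, 0.0, 323.9389014473013], [0.0, 339.29712878868344, 239.65870233099994], [0.0, 0.0, 1.0]] [[0.329, -0.901, -0.282, 0.249], [-0.944, -0.314, -0.098, -0.468], [-0.0, 0.299, -0.954, 0.384], [0.0, 0.0, 0.0, 1.0]]
{'time': 0.15, 'qpos': array([-1.38098468e+00,  3.42559703e-01,  1.52480100e+00,  2.72813900e-06,
        1.27541082e+00, -1.45992750e-01]), 'qvel': array([-5.09327782e-04, -4.90299604e-04, -4.21456325e-03, -1.72296616e-04,
       -1.06098328e-05,  1.68203996e-03]), 'joint_efforts': array([ 1.18547647e-03, -4.31470978e+01, -2.44352192e+01,  7.17214099e-02,
        5.38165437e-02, -9.43576379e-05]), 'tool_pos': array([ 0.17296876, -0.49535925,  0.22620497]), 'tool_rot': array([-1.57196227e+00,  1.74076511e-04, -2.80578915e+00]), 'contact_force': array([-0.49417165, -0.09018189, -0.42947272]), 'torque': array([ 0.03626866,  0.04344297, -0.04312356]), 'opening': 0.09196613809362769}
```

View pics/side0.png

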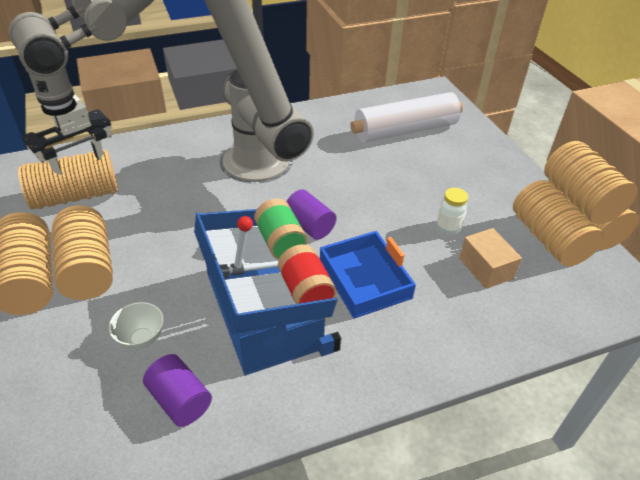

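View pics/top0.png

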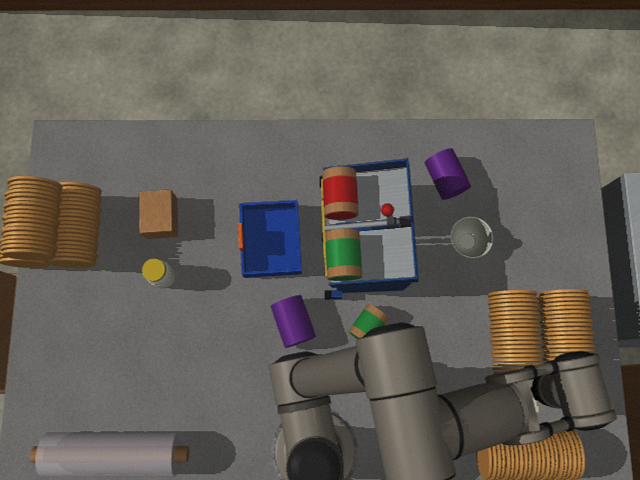

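View pics/wrist0.png

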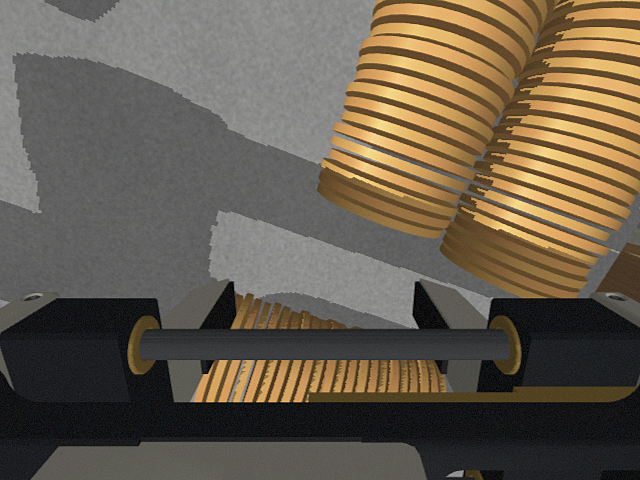

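The side and top pictures show these things:
- **Feeder:** its mouths face world +y, which is left in the top picture. The red tube is in the upper, +x lane at top (340,193), and the large green tube is in the -x lane at (343,254).
- **Look-alikes:** there is a small green tube on the table at (368,321) and two purple tubes at (293,320) and (447,173). All of them are to be left alone.
- **Tray:** at (270,238), with its orange tab at (241,236).

Next I'll enlarge the views.

Run:
```python
import cv2
a=cv2.imread("pics/top0.png"); cv2.imwrite("pics/top0c.png",cv2.resize(a[150:310,225:425],None,fx=4,fy=3.7,interpolation=cv2.INTER_CUBIC)[:592])
a=cv2.imread("pics/side0.png"); cv2.imwrite("pics/side0c.png",cv2.resize(a[180:380,185:425],None,fx=3,fy=3,interpolation=cv2.INTER_CUBIC))
```

```text
(no output)
```

View pics/top0c.png

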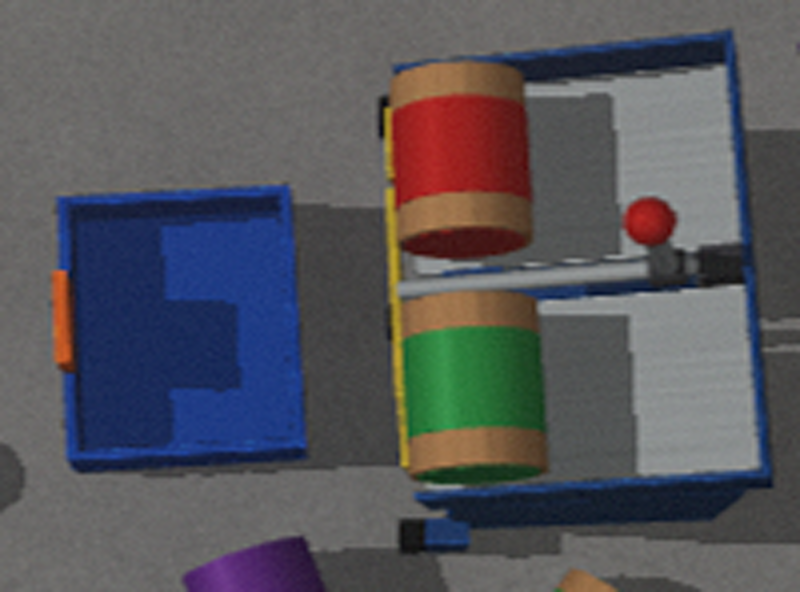

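View pics/side0c.png

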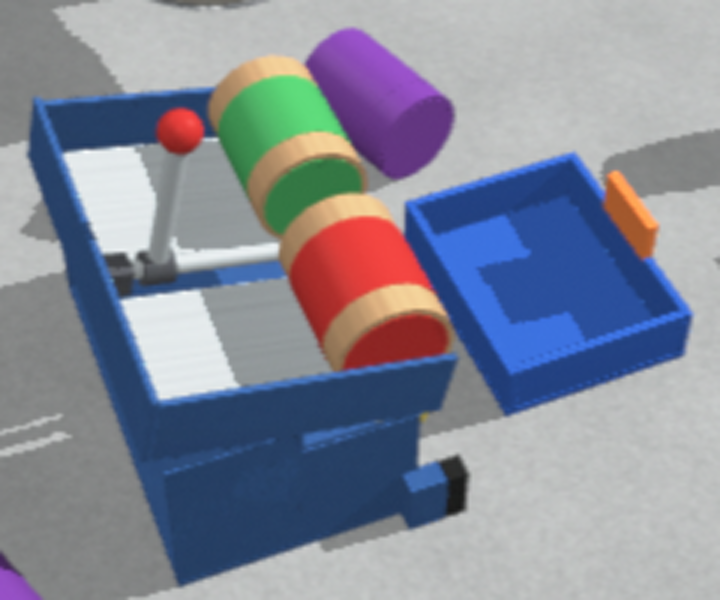

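The enlarged crop confirms the following:
- The red-banded tube is in the +x lane, at the top of the picture, and the full-size green tube is in the other lane.
- The black stop ends are at about (380,117), (387,320) and (400,536) in the crop.
- The tray rim corners are at about (58,198), (290,186), (306,455) and (72,460).

I'll turn these into positions.

```bash
cat > h.py <<'E'
import numpy as np, cv2
from cell import robot
def ray(n,uv,z,cal=None):
    c=cal or robot.calibration(n); d=c["pose"][:3,:3]@np.linalg.inv(c["intrinsics"])@np.array([uv[0],uv[1],1.]); o=c["pose"][:3,3]
    return o+d*(z-o[2])/d[2]
def proj(n,p,cal=None):
    c=cal or robot.calibration(n); q=np.linalg.inv(c["pose"])@np.append(p,1); k=c["intrinsics"]@q[:3]; return k[:2]/k[2]
def blob(img,lo,hi,roi=None):
    hsv=cv2.cvtColor(img,cv2.COLOR_RGB2HSV); m=cv2.inRange(hsv,lo,hi)
    if roi: z=np.zeros_like(m); x0,y0,x1,y1=roi; z[y0:y1,x0:x1]=m[y0:y1,x0:x1]; m=z
    cs,_=cv2.findContours(m,cv2.RETR_EXTERNAL,cv2.CHAIN_APPROX_NONE); return max(cs,key=cv2.contourArea),m
E
python3 - <<'E'
from h import *
np.set_printoptions(precision=4,suppress=True)
top=cv2.imread("pics/top0.png")[:,:,::-1].copy(); side=cv2.imread("pics/side0.png")[:,:,::-1].copy()
f=lambda x,y:(x/4+225-.5+.125,y/3.7+150-.5+.135)
for p in [(380,117),(387,320),(400,536)]: print("stop",p,ray("top",f(*p),.05))
# side stop
s=lambda x,y:(x/3+185-.33,y/3+180-.33)
print("side +166 stop front top corner", ray("side",s(463,458),.05), ray("side",s(467,470),.05))
c,_=blob(top,(0,150,80),(8,255,255),(375,195,400,225)); (u,v),r=cv2.minEnclosingCircle(c); print("knobtop",u,v,r,ray("top",(u,v),.297))
c2,_=blob(side,(0,150,80),(8,255,255),(230,210,262,240)); (u2,v2),r=cv2.minEnclosingCircle(c2); print("knobside",u2,v2,r,ray("side",(u2,v2),.297))
c,m=blob(top,(100,120,40),(125,255,255),(230,190,308,290))
r=cv2.minAreaRect(c); print(r); print(cv2.boxPoints(r)); 
for q in cv2.boxPoints(r): print("tray z55",ray("top",q,.055),"z0",ray("top",q,0))
ap=cv2.approxPolyDP(cv2.convexHull(c),2.5,True)[:,0]; print(ap.tolist()); 
for q in ap: print(q, ray("top",q,.055))
c,m=blob(top,(5,150,120),(18,255,255),(230,190,250,290)); r=cv2.minAreaRect(c); print("tab",r,ray("top",r[0],.092))
for n,p in (("back+",(733,32)),("back-",(770,485))):
  for z in (.228,.235): print(n,z,ray("top",f(*p),z))
E
```

```text
stop (380, 117) [ 0.7411 -0.0158  0.05  ]
stop (387, 320) [ 0.5795 -0.0199  0.05  ]
stop (400, 536) [ 0.4145 -0.028   0.05  ]
side +166 stop front top corner [ 0.7458 -0.0157  0.05  ] [ 0.757  -0.0169  0.05  ]
knobtop 386.9166564941406 209.5 6.103957176208496 [ 0.5889 -0.175   0.297 ]
knobside 244.6666717529297 223.3333282470703 6.8719401359558105 [ 0.5891 -0.1762  0.297 ]
((269.4307861328125, 238.25387573242188), (74.32982635498047, 59.7412109375), 86.8201675415039)
[[237.5446 202.8031]
 [297.1938 199.4893]
 [301.317  273.7047]
 [241.6677 277.0185]]
tray z55 [0.676  0.2177 0.055 ] z0 [0.6918 0.2249 0.    ]
tray z55 [0.6853 0.0483 0.055 ] z0 [0.7014 0.0499 0.    ]
tray z55 [0.4718 0.0362 0.055 ] z0 [0.4807 0.0373 0.    ]
tray z55 [0.463  0.2011 0.055 ] z0 [0.4716 0.2077 0.    ]
[[296, 200], [301, 273], [243, 276], [239, 203]]
[296 200] [0.6838 0.0517 0.055 ]
[301 273] [0.4738 0.0371 0.055 ]
[243 276] [0.4658 0.1974 0.055 ]
[239 203] [0.6754 0.2136 0.055 ]
tab ((239.93971252441406, 235.0350341796875), (24.140399932861328, 3.4931843280792236), 86.42366790771484) [0.5735 0.204  0.092 ]
back+ 0.228 [ 0.7446 -0.2419  0.228 ]
back+ 0.235 [ 0.7421 -0.2408  0.235 ]
back- 0.228 [ 0.4255 -0.2532  0.228 ]
back- 0.235 [ 0.4245 -0.2519  0.235 ]
```

Measurements:

| Item | World position (m) | Yaw (rad) |
|---|---|---|
| Feeder | origin about (0.588, -0.140) | about 0.037 |
| Knob | (0.589, -0.175) | |
| dock_plus | about (0.663, 0.0645) | |
| Tray | about (0.577, 0.125) | about 0.06 |
| Tab | (0.5735, 0.204) | |

The knob from the two views, the three stop ends and the back wall agree to about 2 mm. I'll lift, turn 15.8° and travel over the tab.

```bash
python3 -m crank '{"xyz":[[0,-5,0],[0,-5,0],[0,-3,0]],"roll":[7.9,7.9,0]}' -1 50; python3 -m crank '{"xyz":[[-2.6,0,-4],[-2.6,0,-4],[-2.6,0,-4],[-2.6,0,-4],[-2.6,0,-4],[-2.6,0,-4],[-2.6,0,-4],[-2.6,0,-4],[-2.6,0,-4],[-2.6,0,-4],[-2.6,0,-4],[-2.6,0,-4],[-2.6,0,-4],[-2.6,0,-4],[-2.6,0,-4],[-2.6,0,-4],[-2.6,0,-4],[0,0,0],[0,0,0]],"roll":[0,0,0,0,0,0,0,0,0,0,0,0,0,0,0,0,0,0,0]}'
```

```text
time: 0.45
tool_pos: [0.1732, -0.4961, 0.3604]
tool_rot: [-1.567, 0.001, -3.085]
contact_force: [-0.2, -0.1, 1.2]
opening: 0.0921
time: 2.35
tool_pos: [0.5734, 0.2104, 0.3552]
tool_rot: [-1.57, -0.003, -3.08]
contact_force: [-0.4, -0.7, 0.5]
opening: 0.0918
```

Run:
```python
from h import *
c=robot.calibration("wrist"); w=robot.read_camera("wrist"); cv2.imwrite("pics/w1.png",w[:,:,::-1])
k,m=blob(w,(5,150,100),(18,255,255)); r=cv2.minAreaRect(k); print(r)
b=cv2.boxPoints(r)
for q in b: print(q,ray("wrist",q,.092,c).round(4))
m=blob(w,(5,150,100),(18,255,255))
```

```text
((329.4999694824219, 198.49998474121094), (6.999999046325684, 56.99999237060547), -0.0)
[325.99997 226.99998] [0.5393 0.2057 0.092 ]
[325.99997 169.99998] [0.6113 0.2103 0.092 ]
[332.99997 169.99998] [0.6118 0.2017 0.092 ]
[332.99997 226.99998] [0.5398 0.1968 0.092 ]
```

View pics/w1.png

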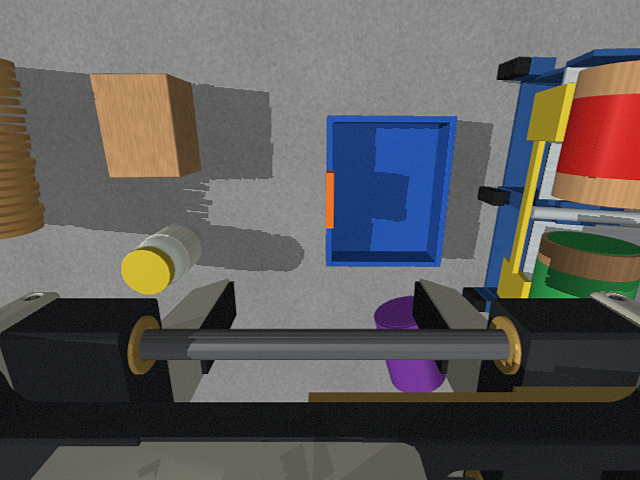

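The wrist picture shows the orange tab upright at (329.5,198.5), aligned with the tool to within a pixel. That puts it at (0.5755, 0.2036) with a measured length of 72 mm, against the 70 mm given. The black stops are on the right at about (515,68), (490,195) and (475,297). I'll descend onto the tab and grip it.

```bash
python3 -m crank '{"xyz":[[-0.2,4,0.7],[0,5,0],[0,5,0],[0,5,0],[0,4,0],[0,3,0],[0,2,0],[0,1.2,0],[0,0,0],[0,0,0]],"roll":[0,0,0,0,0,0,0,0,0,0]}'; python3 -m crank '{"xyz":[[0,0,0],[0,0,0],[0,0,0],[0,0,0],[0,0,0],[0,0,0],[0,0,0],[0,0,0],[0,0,0],[0,0,0]],"roll":[0,0,0,0,0,0,0,0,0,0]}' 1 50
```

```text
time: 3.4
tool_pos: [0.5765, 0.2023, 0.0661]
tool_rot: [-1.571, 0.002, -3.082]
contact_force: [-0.5, 0.5, 0.4]
opening: 0.0918
time: 4.4
tool_pos: [0.5758, 0.2027, 0.0646]
tool_rot: [-1.571, -0.0, -3.082]
contact_force: [-0.8, -0.1, -0.9]
opening: 0.0164
```

```bash
python3 -m crank '{"xyz":[[0,0,0],[0,0,0],[0,0,0],[0,0,0]],"roll":[0,0,0,0]}'
python3 - <<'E'
from h import *
c=robot.calibration("wrist"); w=robot.read_camera("wrist"); cv2.imwrite("pics/w2.png",w[:,:,::-1])
E
```

```text
time: 4.8
tool_pos: [0.5758, 0.2029, 0.0647]
tool_rot: [-1.571, -0.0, -3.082]
contact_force: [-0.0, 1.4, -0.6]
opening: 0.0101
```

View pics/w2.png

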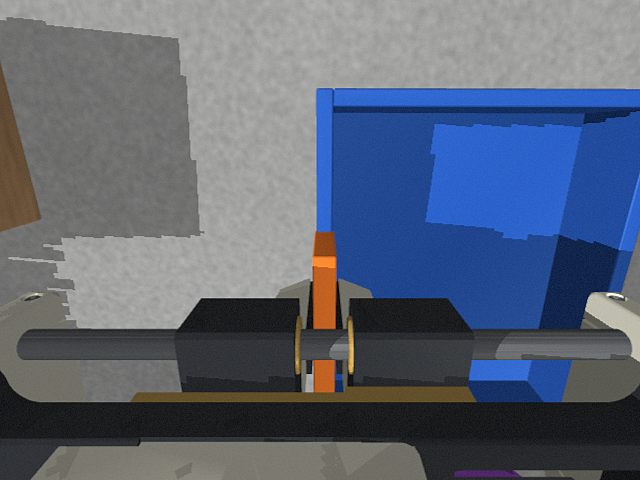

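The tab is held: the opening reads 10.1 mm, and the tab is seen between the pads at (325,310). I'll slide the tray along x first, turning +1.3°, then towards the stops, and stop about 8 mm short.

```bash
python3 -m crank '{"xyz":[[-0.7,0,0],[-1.2,0,0],[-1.2,0,0.3],[-1.2,0,0.4],[-1.2,0,0.5],[-1.2,0,0.6],[-1,0,0.8],[-0.6,0,0.9],[0,0,0.8],[0,0,0.7],[0,0,0.4],[0,0,0],[0,0,0]],"roll":[0.4,0.5,0.4,0,0,0,0,0,0,0,0,0,0]}'
python3 - <<'E'
from h import *
cv2.imwrite("pics/top3.png",cv2.resize(robot.read_camera("top")[150:310,225:425,::-1],(800,592),interpolation=cv2.INTER_CUBIC))
w=robot.read_camera("wrist"); cv2.imwrite("pics/w3.png",w[:,:,::-1])
E
```

```text
time: 6.15
tool_pos: [0.6607, 0.1514, 0.0647]
tool_rot: [-1.569, -0.0, -3.104]
contact_force: [-0.8, -0.7, 0.2]
opening: 0.0094
```

View pics/top3.png

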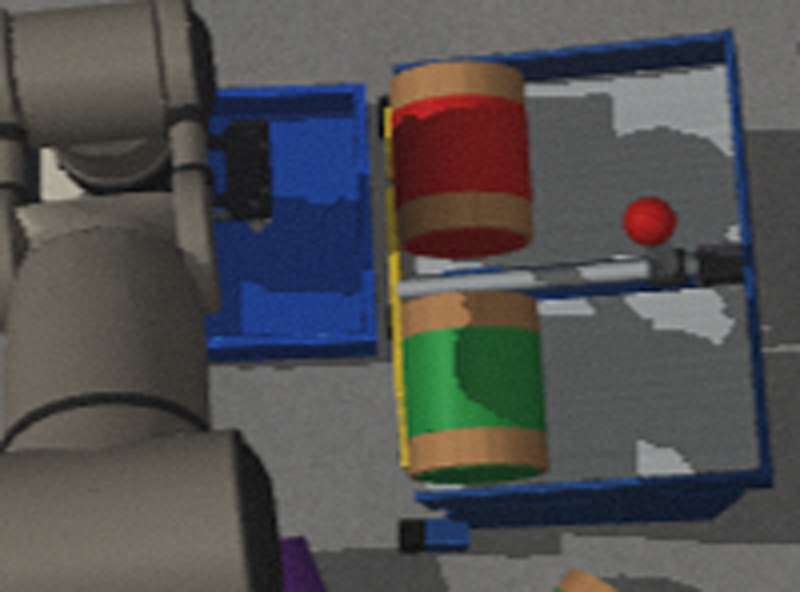

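View pics/w3.png

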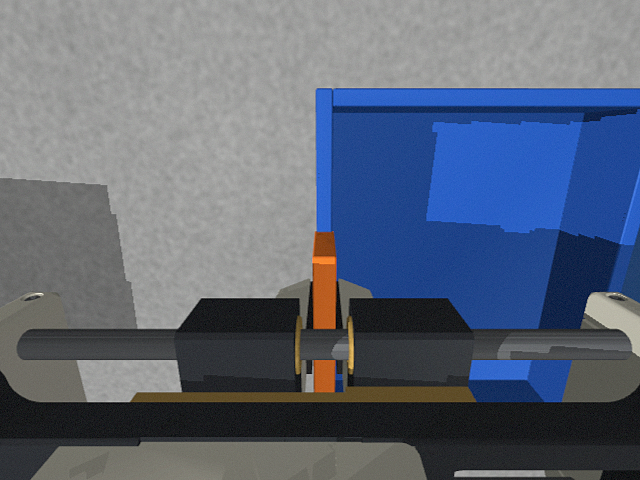

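The tray moved with the grip. Its front rim runs from (365,85) to (377,355), parallel to the stop line from (380,117) to (400,536). Now I'll close the gap gently and watch the force.

```bash
python3 - <<'E'
from h import *
f=lambda x,y:(x/4+225-.5+.125,y/3.7+150-.5+.135)
for p in ((365,85),(377,352)): print(ray("top",f(*p),.055).round(4))
E
python3 -m crank '{"xyz":[[0,0,0.3],[0,0,0.3],[0,0,0.2],[0,0,0],[0,0,0]],"roll":[0,0,0,0,0]}'
```

```text
[ 0.7655 -0.0051  0.055 ]
[ 0.5535 -0.0127  0.055 ]
time: 6.75
tool_pos: [0.6611, 0.1443, 0.0647]
tool_rot: [-1.571, -0.0, -3.104]
contact_force: [-0.1, 3.9, -0.3]
opening: 0.0098
```

```bash
python3 -m crank '{"xyz":[[0,0,0.1],[0,0,0.1],[0,0,0],[0,0,0],[0,0,0]],"roll":[0,0,0,0,0]}'
```

```text
time: 7.25
tool_pos: [0.6611, 0.1426, 0.0647]
tool_rot: [-1.571, -0.0, -3.104]
contact_force: [0.3, 5.8, 0.2]
opening: 0.0098
```

```bash
python3 -m crank '{"xyz":[[0,0,0.15],[0,0,0.15],[0,0,0],[0,0,0],[0,0,0]],"roll":[0,0,0,0,0]}'
python3 - <<'E'
from h import *
cv2.imwrite("pics/top4.png",cv2.resize(robot.read_camera("top")[160:260,280:380,::-1],(600,600),interpolation=cv2.INTER_CUBIC))
E
```

```text
time: 7.75
tool_pos: [0.661, 0.1425, 0.0649]
tool_rot: [-1.575, 0.0, -3.103]
contact_force: [-0.8, 14.1, 0.4]
opening: 0.0096
```

View pics/top4.png

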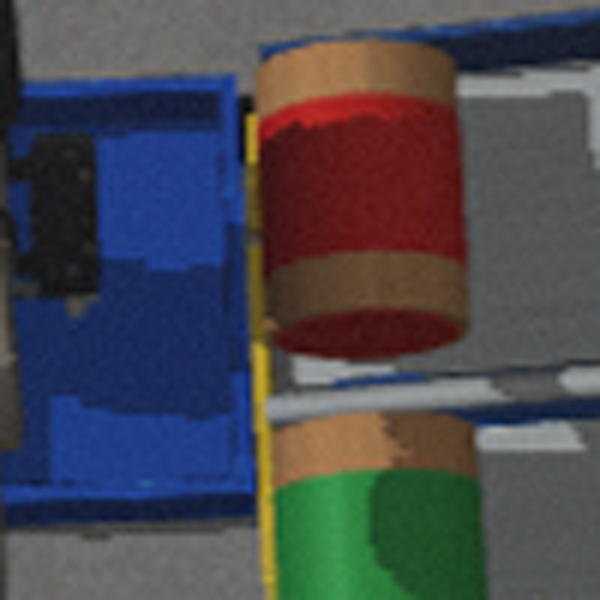

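The tray is against the stops: the force rose to 14 N with no further travel, at y = 0.1425 against 0.143 predicted. I'll check squareness from the moment about z.

```bash
python3 - <<'E'
from h import *
s=robot.observe(); print(s["contact_force"].round(2),s["torque"].round(3),s["tool_pos"].round(4),s["tool_rot"].round(4))
E
python3 -m crank '{"xyz":[[0,0,0],[0,0,0],[0,0,0]],"roll":[0.2,0.2,0]}'
python3 - <<'E'
from h import *
s=robot.observe(); print(s["contact_force"].round(2),s["torque"].round(3),s["tool_rot"].round(4))
E
```

```text
[-1.42 15.12  1.  ] [2.202 0.175 0.011] [0.661  0.1425 0.0649] [-1.5748e+00  3.0000e-04 -3.1033e+00]
time: 8.1
tool_pos: [0.661, 0.1425, 0.0649]
tool_rot: [-1.575, 0.0, -3.11]
contact_force: [-0.8, 15.6, 1.5]
opening: 0.0094
[-0.82 15.59  1.45] [2.25  0.204 0.256] [-1.5746e+00  4.0000e-04 -3.1097e+00]
```

With 15 N of push the moment was about 0. Contact on one stop only would have given about 1.2 Nm, so both stops bear evenly. I'll undo the test turn, relax the push, open and retreat.

```bash
python3 -m crank '{"xyz":[[0,0,0],[0,0,0],[0,0,-0.2],[0,0,0],[0,0,0]],"roll":[-0.2,-0.2,0,0,0]}'
python3 - <<'E'
from h import *
s=robot.observe(); print(s["contact_force"].round(2),s["torque"].round(3),s["tool_rot"].round(4))
E
python3 -m crank '{"xyz":[[0,0,0],[0,0,0],[0,0,0],[0,0,0],[0,0,0],[0,0,0],[0,0,0],[0,0,0]],"roll":[0,0,0,0,0,0,0,0]}' -0.3
python3 -m crank '{"xyz":[[0,-2,0],[0,-4,0],[0,-5,0],[0,-5,0],[0,-5,0],[0,-5,0],[0,0,0]],"roll":[0,0,0,0,0,0,0]}'
python3 - <<'E'
from h import *
c=robot.calibration("wrist"); w=robot.read_camera("wrist"); cv2.imwrite("pics/w5.png",w[:,:,::-1])
k,m=blob(w,(5,150,100),(18,255,255),(250,100,420,300)); r=cv2.minAreaRect(k); print(r,ray("wrist",r[0],.092,c).round(4))
E
```

```text
time: 8.6
tool_pos: [0.661, 0.1425, 0.0647]
tool_rot: [-1.572, -0.0, -3.104]
contact_force: [-0.5, 8.5, 0.7]
opening: 0.0096
[-0.52  8.53  0.67] [1.262 0.169 0.05 ] [-1.5722e+00 -2.0000e-04 -3.1037e+00]
time: 9.4
tool_pos: [0.6612, 0.1413, 0.0647]
tool_rot: [-1.571, -0.0, -3.104]
contact_force: [-0.6, 0.2, -0.2]
opening: 0.0595
time: 10.1
tool_pos: [0.6632, 0.1416, 0.334]
tool_rot: [-1.572, 0.016, -3.104]
contact_force: [-0.1, 0.7, 0.6]
opening: 0.0596
((323.5, 209.0), (58.0, 7.0), 90.0) [0.6615 0.1426 0.092 ]
```

View pics/w5.png

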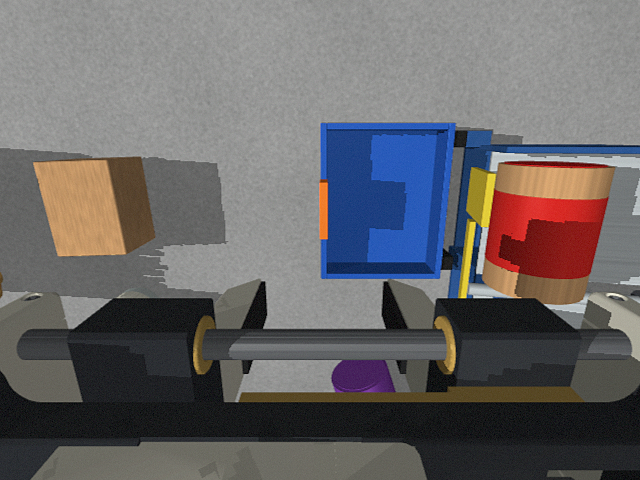

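Tab measured at (0.6615, 0.1426), which puts the tray within about 1.5 mm of dock_plus. Its front rim meets both stops, at (455,140) and (445,258) in the picture. Now I'll close the fingers and go to the -x side of the knob.

```bash
python3 -m crank '{"xyz":[[2,-3,1],[2.5,0,3],[2.5,0,4],[2.5,0,4],[2.5,0,4],[2,0,4],[0,0,4],[0,0,4],[0,0,3.2],[0,0,0],[0,0,0]],"roll":[0,0,0,0,0,0,0,0,0,0,0]}' 1 20
python3 - <<'E'
from h import *
cv2.imwrite("pics/side6.png",robot.read_camera("side")[:,:,::-1])
E
```

```text
time: 11.25
tool_pos: [0.5325, -0.1759, 0.353]
tool_rot: [-1.573, -0.003, -3.106]
contact_force: [0.0, 0.1, 0.5]
opening: 0.0002
```

View pics/side6.png

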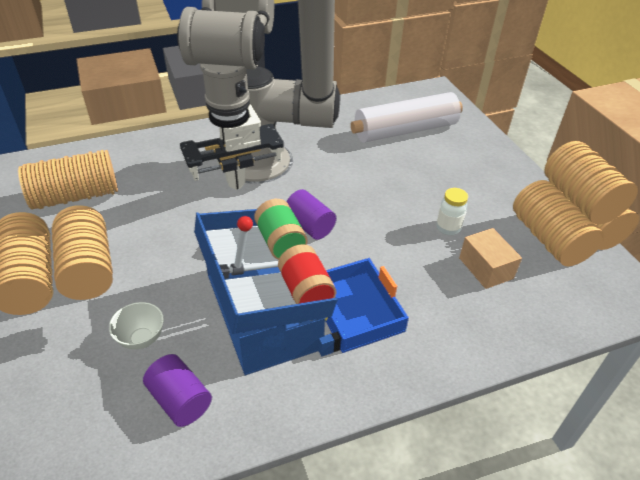

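The side view shows the tray against the stops, and the gripper behind (-x of) the knob at (245,223), with its closed finger tips at (237,185). I'll descend 8.8 cm and then push.

```bash
python3 -m crank '{"xyz":[[0,4,0],[0,3,0],[0,1.8,0],[0,0,0],[0,0,0]],"roll":[0,0,0,0,0]}'
python3 -m crank '{"xyz":[[-1,0,0],[-1,0,0],[-1,0,0],[-0.7,0,0],[-0.7,0,0],[-0.7,0,0],[-0.7,0,0],[0,0,0]],"roll":[0,0,0,0,0,0,0,0]}'
python3 - <<'E'
from h import *
cv2.imwrite("pics/side7.png",cv2.resize(robot.read_camera("side")[150:350,185:425,::-1],(720,600)))
E
```

```text
time: 11.8
tool_pos: [0.5332, -0.1747, 0.2673]
tool_rot: [-1.571, 0.0, -3.103]
contact_force: [0.0, -0.6, -0.0]
opening: 0.0001
time: 12.6
tool_pos: [0.5914, -0.1736, 0.2663]
tool_rot: [-1.571, -0.001, -3.104]
contact_force: [-3.3, -0.4, 0.8]
opening: 0.0004
```

View pics/side7.png

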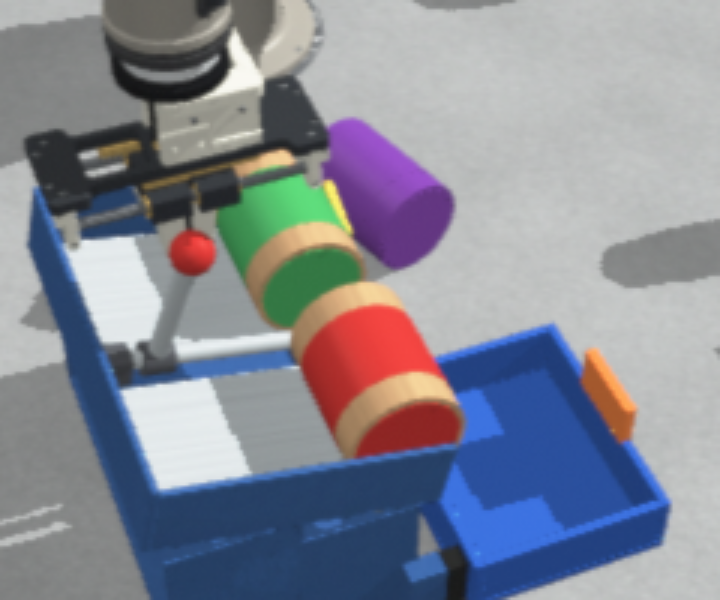

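The fingers press squarely on the knob at (193,253), and the lever leans towards the red lane. I'll push on to about 0.57 rad and hold.

```bash
python3 -m crank '{"xyz":[[-1,0,0],[-1,0,0],[-1,0,0],[-0.8,0,0],[-0.4,0,0],[0,0,0],[0,0,0]],"roll":[0,0,0,0,0,0,0]}'
python3 - <<'E'
from h import *
i=robot.read_camera("side"); cv2.imwrite("pics/side8.png",cv2.resize(i[150:350,185:425,::-1],(720,600)))
c2,_=blob(i,(0,150,80),(8,255,255),(225,215,270,270)); print(cv2.minEnclosingCircle(c2))
o=np.array([.5877,-.1395,0]);a=.037;R=np.array([[np.cos(a),-np.sin(a),0],[np.sin(a),np.cos(a),0],[0,0,1]])
for t in (.45,.5,.55,.6):
    k=.13*np.array([np.sin(t),np.cos(t)*np.sin(.21),np.cos(t)*np.cos(.21)])
    p=np.array([0,-.036,.297])-.13*np.array([0,np.sin(.21),np.cos(.21)])+k
    print(t,proj("side",o+R@p).round(1))
E
```

```text
time: 13.35
tool_pos: [0.6282, -0.1717, 0.2624]
tool_rot: [-1.575, -0.015, -3.105]
contact_force: [-15.7, 0.0, -9.1]
opening: 0.0004
((253.0, 251.0), 7.280210018157959)
0.45 [252.5 246. ]
0.5 [253.2 249. ]
0.55 [253.8 252.1]
0.6 [254.4 255.2]
```

View pics/side8.png

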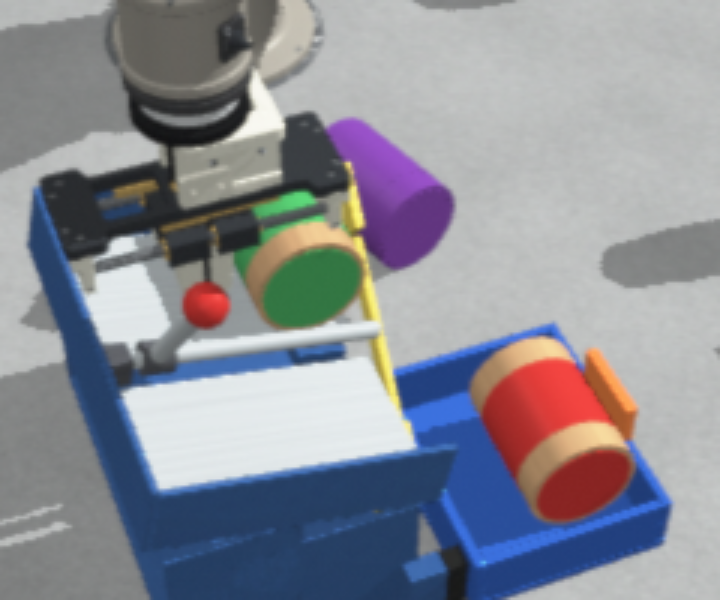

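The lever reads about 0.53 rad, with the knob at row 251 in the full picture. The red tube has rolled into the tray at (555,430), and the green tube is in place. I'll add 3 mm for margin, hold, and check for stillness.

```bash
python3 -m crank '{"xyz":[[-0.3,0,0],[0,0,0],[0,0,0],[0,0,0],[0,0,0],[0,0,0],[0,0,0],[0,0,0],[0,0,0],[0,0,0],[0,0,0],[0,0,0],[0,0,0],[0,0,0],[0,0,0],[0,0,0],[0,0,0],[0,0,0],[0,0,0],[0,0,0]],"roll":[0,0,0,0,0,0,0,0,0,0,0,0,0,0,0,0,0,0,0,0]}'
cat > red.py <<'E'
from h import *
import sys
i=robot.read_camera("side"); cv2.imwrite(sys.argv[1],cv2.resize(i[150:350,185:425,::-1],(720,600)))
c,_=blob(i,(0,150,60),(8,255,255),(320,200,425,340)); print("red",cv2.minAreaRect(c))
c,_=blob(i,(0,150,80),(8,255,255),(225,205,270,270)); print("knob",cv2.minEnclosingCircle(c))
c,_=blob(i,(55,120,40),(75,255,255),(240,180,330,270)); print("green",cv2.minAreaRect(c))
E
python3 red.py pics/s9.png
python3 -m crank '{"xyz":[[0,0,0],[0,0,0],[0,0,0],[0,0,0],[0,0,0],[0,0,0],[0,0,0],[0,0,0],[0,0,0],[0,0,0]],"roll":[0,0,0,0,0,0,0,0,0,0]}'
python3 red.py pics/s10.png
```

```text
time: 15.4
tool_pos: [0.6305, -0.1717, 0.2619]
tool_rot: [-1.575, -0.017, -3.106]
contact_force: [-18.1, -1.1, -10.4]
opening: 0.0001
red ((365.70001220703125, 285.4000549316406), (30.857736587524414, 37.565940856933594), 63.43495178222656)
knob ((253.24575805664062, 252.35592651367188), 7.394593715667725)
green ((288.0, 245.5), (23.0, 30.0), 90.0)
time: 16.45
tool_pos: [0.6305, -0.1717, 0.2619]
tool_rot: [-1.575, -0.017, -3.106]
contact_force: [-18.4, -0.8, -10.6]
opening: 0.0006
red ((365.70001220703125, 285.4000549316406), (30.857736587524414, 37.565940856933594), 63.43495178222656)
knob ((253.24575805664062, 252.35592651367188), 7.394593715667725)
green ((288.0, 245.5), (23.0, 30.0), 90.0)
```

View pics/s10.png

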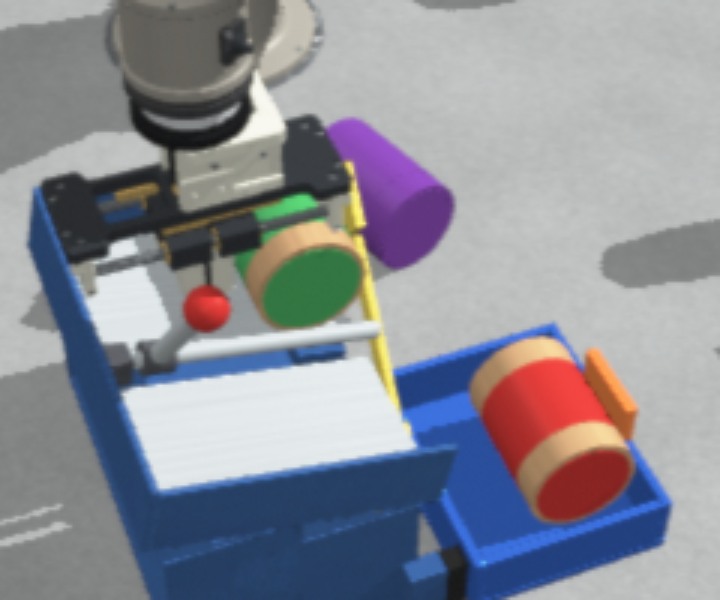

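The red tube hasn't moved by a pixel over the last second, and the lever is at about 0.55 rad. I'll ease the lever back to the middle, clear the knob and lift.

```bash
python3 -m crank '{"xyz":[[0.5,0,0],[0.8,0,0],[0.8,0,0],[0.8,0,0],[0.8,0,0],[0.8,0,0],[0.8,0,0],[0.8,0,0],[0.8,0,0],[1,0,0],[1,0,0],[1,0,0],[0,0,0]],"roll":[0,0,0,0,0,0,0,0,0,0,0,0,0]}'
python3 -m crank '{"xyz":[[0,-3,0],[0,-4,0],[1,-3,0],[3,0,0],[3,0,0],[0,0,0],[0,0,0],[0,0,0]],"roll":[0,0,0,0,0,0,0,0]}'
python3 red.py pics/s11.png
python3 - <<'E'
from h import *
i=robot.read_camera("top"); cv2.imwrite("pics/top11f.png",i[:,:,::-1]);cv2.imwrite("pics/top11.png",cv2.resize(i[150:310,225:425,::-1],(800,592),interpolation=cv2.INTER_CUBIC))
E
```

```text
time: 17.8
tool_pos: [0.5359, -0.1756, 0.2671]
tool_rot: [-1.571, 0.0, -3.105]
contact_force: [0.2, 0.4, -0.4]
opening: 0.0007
time: 18.6
tool_pos: [0.4678, -0.1782, 0.3666]
tool_rot: [-1.571, 0.0, -3.104]
contact_force: [0.2, 0.9, 0.6]
opening: 0.0006
red ((365.69781494140625, 285.28289794921875), (30.620946884155273, 37.81946563720703), 64.1336441040039)
knob ((244.8157958984375, 224.1842041015625), 6.955927848815918)
green ((276.2535400390625, 219.8512725830078), (26.87843894958496, 37.62981414794922), 64.79887390136719)
```

View pics/s11.png

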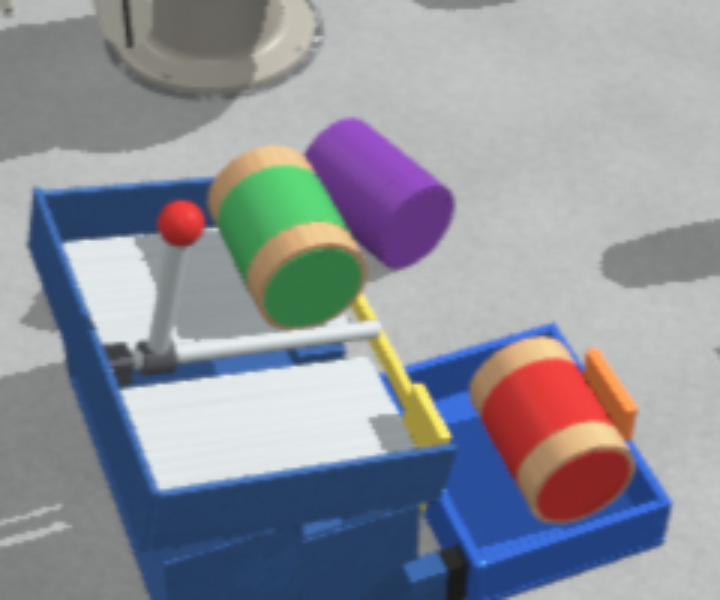

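View pics/top11.png

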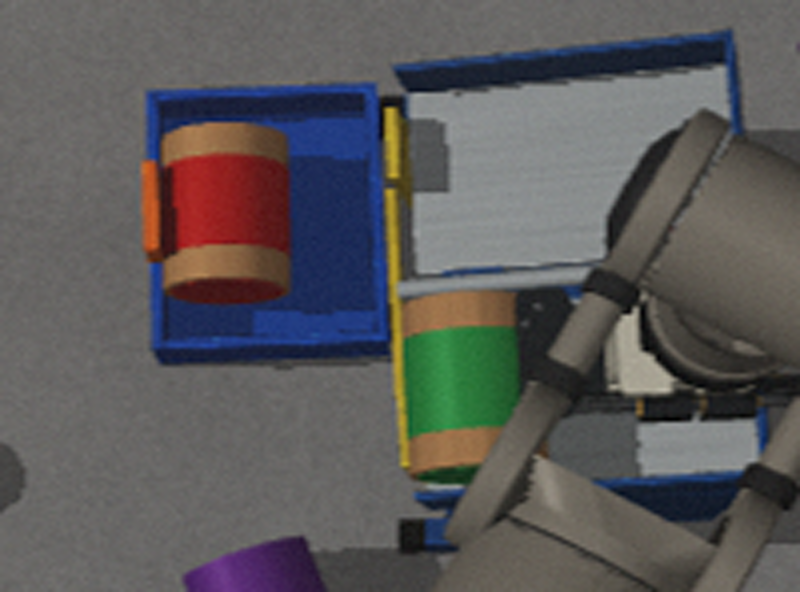

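Run:
```python
from h import *
a=cv2.imread("pics/side7.png")[:,:,::-1].copy(); b=cv2.imread("pics/s11.png")[:,:,::-1].copy()
for i in (a,b):
    c,_=blob(i,(5,150,150),(15,255,255),(570,330,660,460)); m=cv2.moments(c); print("tab",m["m10"]/m["m00"],m["m01"]/m["m00"],m["m00"])
x=cv2.imread("pics/top0.png").astype(int);y=cv2.imread("pics/top11f.png").astype(int)
for n,(u0,v0,u1,v1) in dict(carton=(135,185,182,242),jar=(138,255,178,292),tub=(448,212,498,262)).items():
    print(n,abs(x-y)[v0:v1,u0:u1].mean().round(2))
i=y.astype(np.uint8)[:,:,::-1].copy()
c,m=blob(i,(100,120,40),(125,255,255),(255,165,322,250)); 
pts=[]
for v in range(178,240):
    u=np.where(m[v,:322])[0]; pts.append((u.max(),v))
pts=np.array(pts); k=np.polyfit(pts[:,1],pts[:,0],1)
P=[ray("top",(np.polyval(k,v)+.5,v),.055) for v in (180,236)]; print(P,"yaw",(P[0]-P[1])[1]/(P[0]-P[1])[0])
```

```text
tab 607.9871058980117 395.51659595707514 2003.5
tab 609.376367222521 393.99704142011836 1859.0
carton 2.71
jar 2.73
tub 7.43
[array([ 0.74321251, -0.01478269,  0.055     ]), array([ 0.57868066, -0.02057701,  0.055     ])] yaw 0.03521701068895462
```

The tub region differs, which may be the arm's shadow, and the tab centroid shifted slightly. I'll check both.

Run:
```python
from h import *
a=cv2.imread("pics/side7.png"); b=cv2.imread("pics/s11.png")
A=cv2.resize(a[320:600,400:700],(400,373)); B=cv2.resize(b[320:600,400:700],(400,373))
x=cv2.imread("pics/top0.png");y=cv2.imread("pics/top11f.png")
C=np.hstack([cv2.resize(t[205:270,440:520],(400,220)) for t in (x,y)])
cv2.imwrite("pics/cmp.png",np.vstack([np.hstack([A,B]),C]))
g=lambda t,r:np.float32(cv2.cvtColor(t,cv2.COLOR_BGR2GRAY)[r[1]:r[3],r[0]:r[2]])
for r in ((640,440,690,580),(470,500,690,600),(590,340,650,450)): print(cv2.phaseCorrelate(g(a,r),g(b,r)))
```

```text
((0.24988237899435362, 0.04392327220148218), 0.81680153687795)
((0.6139094137285639, -0.048504371228276), 0.6059549930148654)
((0.3034165091307983, 0.5413645182735536), 0.34191894001430934)
```

View pics/cmp.png

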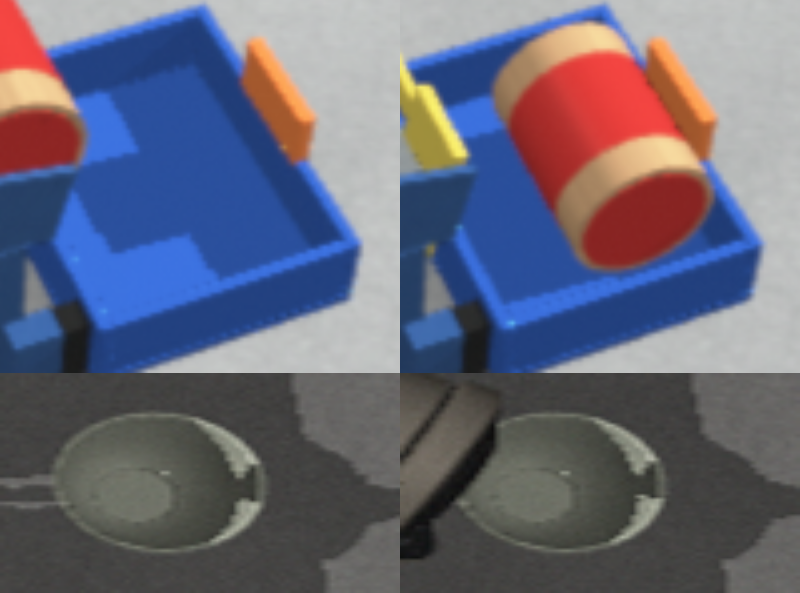

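The tub is unmoved; the arm only covers part of it in the picture. The tray shifted by about 1 mm at most when the tube struck its wall. It is still within about 1 mm of the stop line, with yaw 0.035 against the feeder's 0.037. Handing in.

```bash
python3 red.py pics/s12.png; python3 -c "
from cell import robot
print(robot.observe()['time'],robot.hand_in())"
```

```text
red ((365.70001220703125, 285.4000549316406), (30.857736587524414, 37.565940856933594), 63.43495178222656)
knob ((244.8157958984375, 224.1842041015625), 6.955927848815918)
green ((276.2535400390625, 219.8512725830078), (26.87843894958496, 37.62981414794922), 64.79887390136719)
the job is handed in; nothing more can be done
18.75 None
```

The red tube is lying still in the tray and the job was handed in at 18.75 s. I slid the tray by its tab, flat on the table, against the stops before the red (+x) lane. I then held the lever at about 0.53–0.55 rad until the tube had rolled out and stopped, and eased the lever back to its middle.

**Last checks:**
- **Red tube:** it did not move by more than a fraction of a pixel between pictures.
- **Lever:** the knob is back within a pixel of where it started.
- **Green tube:** still in its lane.
- **Bystanders:** the jar, carton and tub look unmoved. The tub's picture comparison first disagreed, but only because the arm covered part of it.
- **Tray:** parallel to the stops within 0.002 rad and within about 1 mm of them. It may have shifted by about 1 mm when the tube struck its far wall; I left that as it was.

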